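# Set the canvas holder's gap with its knurled wheel

### The job

Get the tabletop canvas holder ready for the next canvas: with a fingertip resting on top of its knurled adjuster wheel, roll the wheel until the jaw has closed the gap to the gauge mark, so that the jaw's front face stands level with the mark's dark line, then take the finger away. Move the jaw only by rolling the wheel, never by pushing the jaw itself, and do not pick up or disturb the jar, cup, brush or palette standing round it.

Things in the scene. Friction and masses are not known exactly. Their poses are not given: they have to be found in the camera images.
- holder: Canvas holder fixed to the table: wooden plate 100 mm wide (x), 280 long (y -175 to 105), 12 thick. Origin: table top, mid-width; z up; yaw varies. Along +y: knurled wheel in black housing (centre y -115), aluminium jaw, gauge mark, fixed wooden fence (face y 70, top 57 mm above table).
- wheel_top (a point): Highest point of the knurled wheel, 88 mm above the table, 115 mm from the holder's origin towards its -y; does not move as the wheel turns. Wheel 72 mm in diameter, 22 wide, 36 ridges 1 mm high, axle level along holder x, rigid in its bearings. Black housing (52 mm over x, 84 over y) reaches 58 mm above the table; the rim above it is free. Pressing lightly (3 to 10 N) gives a finger grip to roll it.
- wheel: The knurled adjuster wheel; origin at its centre, 52 mm above the table, its x along the axle (holder x); it turns with the wheel. Rolling its top towards the fence (holder +y) closes the jaw, 12 mm per rad: 1 mm of jaw per 3 mm of rim; rolling back opens it. About 1 N at the rim turns it; it stays where left. Stops lie beyond any start or mark.
- jaw: Sliding aluminium jaw: block 64 mm wide, 18 thick along y, top 58 mm above the table, low tail towards the wheel. Origin: middle of its front face (the one towards the fence), 16 mm above the table; axes as holder's. Slides along holder y, driven by the wheel, passing freely over the gauge strip.
- gauge: Gauge mark: steel strip 108 x 12 mm across the plate between jaw and fence, a 10 mm high tab at each edge of the plate, dark line 3 mm wide along its middle and over the tabs. Origin: on the line, mid-plate, 12 mm above the table; axes as holder's. Fixed; its place along y differs per start.
- jar: Closed paint jar, 56 mm in diameter, 70 mm tall, loose, upright beside the wheel. Origin in the middle of its underside. Leave it alone.
- cup: Empty clear cup, 72 mm across the rim, 85 mm tall, loose, upright past the fence end. Origin in the middle of its underside. Leave it alone.
- brush: Paint brush 170 mm long, lying loose beside the base plate along its own x. Origin on the table below its middle. Leave it alone.
- palette: Round paper palette 190 mm across, 6 mm thick, with dried paint spots, lying loose past the wheel end. Origin in the middle of its underside. Leave it alone.

How it is judged (in metres and radians):
On the way:
1. the wheel is rolled by the fingers: they touch it while the jaw has moved at least 4 mm from its start (contact force between the fingers and wheel above 0.3 N and distance of jaw from where it was at the start of the episode above 0.004 m), for 0.05 s.
At the end, for the whole second after the job is handed in: The jaw's front face is within 2.5 mm of the gauge mark's line, measured along the holder, and the jaw is at rest with the fingers off (y of jaw in the frame of gauge between -0.0025 and 0.0025 m and linear speed of jaw below 0.003 m/s); the robot touches nothing.
It fails at once if the robot pushes on the jaw itself (over 1 N) (contact force between any of the fingers, the arm and jaw above 1 N).
It fails at once if the paint jar is shoved, tipped or lifted (over 20 mm) (distance of jar from where it was at the start of the episode above 0.02 m).
It fails at once if the cup is shoved, tipped or lifted (over 20 mm) (distance of cup from where it was at the start of the episode above 0.02 m).
It fails at once if the brush is shoved, tipped or lifted (over 20 mm) (distance of brush from where it was at the start of the episode above 0.02 m).
It fails at once if the palette is shoved, tipped or lifted (over 20 mm) (distance of palette from where it was at the start of the episode above 0.02 m).
It also fails if it takes over 45 s, if anything falls off the work surface, if the arm or the gripper's body presses on something with over 40 N, if the wrist force passes 120 N, or if a joint passes its speed limit or range.

### The arm

A 7-joint arm with a two-finger parallel gripper is mounted at the origin on the work surface. World frame = base frame: x ahead of the robot, y to its left, z up, the work surface at z = 0. Lengths are in mm, angles in rad, forces in N, time in s.
With the tool pointing down it reaches from about 425 to 1025 mm from the base axis. Payload 9.4 kg.
Tool frame: the origin (TCP) lies between the finger pads; the fingertips stand 22 mm ahead of it and the grasp point (between the pads) lies 3 mm ahead of it; z points along the fingers, y is the line along which they close (so a half turn about z gives the same grasp; the last joint's range is limited). The gripper opens to 93 mm and grips with 3 to 60 N. Pads are 15 mm wide; open, the fingers measure 128 mm over their backs; the gripper's body (75 mm by 188 mm) begins 65 mm behind the grasp point.
Start: joints at [-1.372, 0.599, -0.003, 1.599, 0.002, 0.943, -0.08], TCP at [197.435, 697.598, 208.918] pointing down, gripper open.
Joint ranges: [-2.57, 2.57], [-0.35, 1.97], [-1.29, 1.29], [0.11, 2.56], [-1.05, 4.19], [0.11, 1.86], [-2.63, 2.63]. Speed limits (rad/s): [2.22, 2.22, 3.01, 3.01, 3.14, 3.14, 3.14].

### API

Orientations are given as a unit quaternion [x, y, z, w].
In Python, from workcell import env gives the robot as it stands.
- The arm moves only by the tool step_arm, never from a script. Its argument "series" is a list of rows, each a list of 7 numbers: the shift along the tool's x, y, z in m, then the turn, a rotation vector about the tool's x, y, z in degrees, then the opening, from -1 (shut) to 1 (fully open). A call has 1 to 5 rows; each row shifts and turns the commanded pose from where the row before left it, along the tool's axes as they then stand; what a row does not reach is not made up. A row lasts 1/12 s, in which the tool goes at most 41.7 mm and 7.16 degrees, less where a joint would pass 70% of its speed; a pose out of reach is approached as far as the arm can. A call is refused whole if a number of a shift passes 0.0417 or a number of a turn 7.16, either way. A call with a gripper value outside its range is refused whole. The fingers move at their own pace and stop on an object; "force" is the grip in N (left out, the last holds). Time passes only in rows, so rows that do not move let the fingers close. It gives the time, the measured TCP pose, the force, the opening and the grip force at its end, in the units of the state.
- env.sense(): the state, without advancing time (a new reading comes with each control period).
- env.snapshot(name): name is "side" or "top" or "wrist"; returns the picture (384x512x3 uint8, red, green, blue); there is no depth.
- env.camera_model(name): a dict with "mtx" (3x3 intrinsics, pixels), "world_from_camera" (4x4, takes a point from camera to world coordinates). Camera axes: x right, y down, z forward; pixel columns grow to the right and rows downward; lengths in mm; the calibration is good to about 2 mm. A picture is of the moment at which its call begins: read the wrist's pose just before it. camera_model takes no time and is no camera call; for the wrist camera it gives the pose at the moment of the call.
- env.close_job(): hands the job in; it is judged then, once.
The state is a dict: "clock": time; "joints": joint angles; "qd": joint speeds; "joint_efforts": joint torques, N m; "tool_pos": TCP position; "tcp_rot": TCP orientation; "force": force on the tool from outside, world axes, zero at the start; "wrist_torque": the same for the moment, N m; "finger_gap": finger opening in mm; "grip_force": force on a finger pad.
Only numpy, scipy, OpenCV 4.12 (cv2) and the standard library are available. Lean on these libraries where they do the work, as an engineer would, in place of code of your own. Each camera call takes 0.05 s, during which the arm holds its last target. There are 200 camera calls.

## Working session

There is one attempt and no reset: what is moved stays moved. The work goes in short steps, Python scripts to look and compute and a tool call to move; the robot and the scene stay as the last step left them, time stands still between calls to the robot, and variables do not carry over. Pictures are saved under pics/ and viewed, at most 10 in all, crops included, and the job is handed in when it is done.

Besides the shell and the picture viewer there is one more tool, called after "Emit:" as name([rows], argument=value, ...), one row to a line, values as JSON. step_arm: Moves the arm, as the interface text tells. Its arguments: {"type":"object","properties":{"series":{"type":"array","items":{"type":"array","items":{"type":"number"}}},"force":{"type":"number"}},"required":["series"]}

```bash
mkdir -p pics
cat > h.py <<'E'
from workcell import env
import cv2, numpy as np
def snap(n,f):
    im=env.snapshot(n); cv2.imwrite('pics/'+f,im[:,:,::-1]); return im
def ray(n,uv,z,cm=None):
    cm=cm or env.camera_model(n); K=np.array(cm['mtx']); T=np.array(cm['world_from_camera'])
    d=T[:3,:3]@np.linalg.inv(K)@np.array([uv[0],uv[1],1.]); o=T[:3,3]
    return o+d*(z-o[2])/d[2]
def proj(n,p):
    cm=env.camera_model(n); K=np.array(cm['mtx']); T=np.linalg.inv(np.array(cm['world_from_camera']))
    q=K@(T[:3,:3]@np.array(p)+T[:3,3]); return q[:2]/q[2]
E
python3 - <<'E'
from h import *
a=snap('top','top0.png'); b=snap('side','side0.png')
print(env.sense())
for n in('top','side'): print(np.round(env.camera_model(n)['mtx'],1).tolist(),np.round(env.camera_model(n)['world_from_camera'],3).tolist())
E
```

```text
{'clock': 0.1, 'joints': array([-1.37167611,  0.60005369, -0.00255757,  1.60002854,  0.00176858,
        0.94289216, -0.07980592]), 'qd': array([-0.0004742 , -0.00133386, -0.00216284, -0.00265419,  0.00026196,
        0.00097452,  0.00121944]), 'joint_efforts': array([ 5.47819713e-03, -7.66552162e+01,  1.50216490e+00, -2.52938247e+01,
       -5.23046404e-02,  1.36080154e-02,  3.13169778e-05]), 'tool_pos': array([197.32101908, 697.17578939, 208.14754606]), 'tcp_rot': array([ 1.37450654e-01,  9.90508375e-01, -6.88143013e-04, -4.72337551e-05]), 'force': array([-0.58823937,  0.08874633,  0.30955886]), 'wrist_torque': array([0.02796949, 0.00411628, 0.0418868 ]), 'grip_force': 0.0, 'finger_gap': 93.29137826624846}
[[438.0, 0.0, 253.9], [0.0, 438.0, 192.8], [0.0, 0.0, 1.0]] [[0.026, -0.997, 0.075, 513.696], [-0.999, -0.028, -0.02, 40.928], [0.022, -0.074, -0.997, 982.303], [0.0, 0.0, 0.0, 1.0]]
[[430.1, 0.0, 255.7], [0.0, 430.1, 205.3], [0.0, 0.0, 1.0]] [[-0.921, -0.172, 0.35, 275.814], [-0.39, 0.449, -0.804, 725.275], [-0.019, -0.877, -0.481, 507.432], [0.0, 0.0, 0.0, 1.0]]
```

View pics/top0.png

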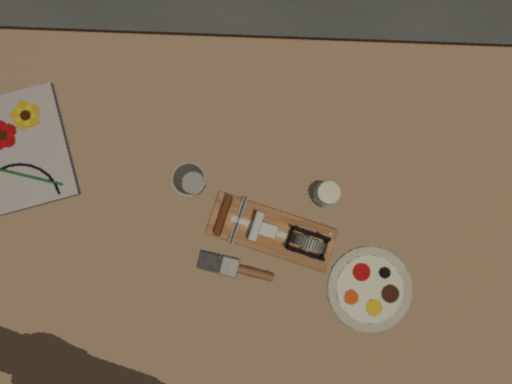

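View pics/side0.png

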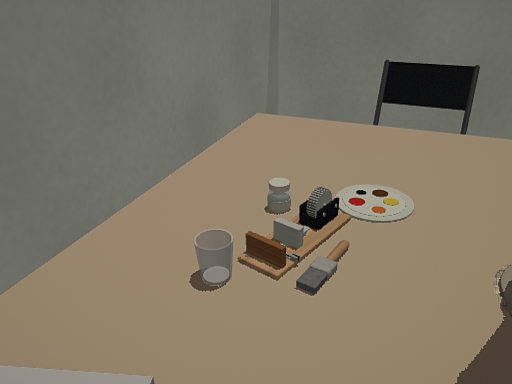

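The top view shows the fence at about (223,215), the gauge line at (238,220), the jaw at (257,226) and the wheel at (308,243). The jar is at (327,193), the brush at (236,267) and the palette at (370,289). Next I'll measure from an enlarged crop.

Run:
```python
from h import *
im=cv2.imread('pics/top0.png')
c=cv2.resize(im[180:280,195:350],None,fx=5,fy=5,interpolation=cv2.INTER_CUBIC); cv2.imwrite('pics/c0.png',c)
g=im.max(2); m=np.zeros_like(g); m[215:270,275:340]=(g[215:270,275:340]<45)*255
p=cv2.findNonZero(m); r=cv2.minAreaRect(p); print('housing',r, ray('top',r[0],50))
b,gg,rr=[im[:,:,i].astype(int) for i in range(3)]
print(im[215,223],im[225,300],im[205,270])
for uv in [(217,193),(338,238),(328,270),(206,226)]: print(uv,ray('top',uv,12).round(1))
```

```text
housing ((307.1669616699219, 242.6894989013672), (40.06619644165039, 23.130104064941406), 17.650121688842773) [480.44712151 -93.71146876  50.        ]
[ 45  72 112] [ 78 108 140] [100 124 144]
(217, 193) [583.5 103.2  12. ]
(338, 238) [ 491.2 -167.5   12. ]
(328, 270) [ 420.5 -146.2   12. ]
(206, 226) [510. 125.  12.]
```

View pics/c0.png

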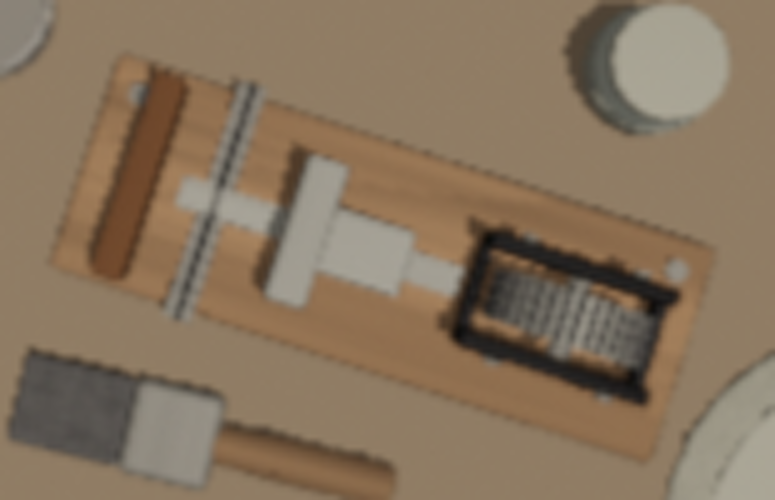

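```bash
cat >> h.py <<'E'
def C(u,v): return (195+u/5-.4,180+v/5-.4)
E
python3 - <<'E'
from h import *
P=[ray('top',C(*c),12)[:2] for c in [(122,52),(716,245),(656,462),(50,264)]]
print(np.round(P,1)); print('len',np.linalg.norm(P[0]-P[1]),np.linalg.norm(P[2]-P[3]),'wid',np.linalg.norm(P[0]-P[3]),np.linalg.norm(P[1]-P[2]))
ey=(P[0]+P[3]-P[1]-P[2]);ey/=np.linalg.norm(ey);ex=np.array([ey[1],-ey[0]])
c=np.mean(P,0); o=c+35*ey
print('origin',o,'ey',ey,np.degrees(np.arctan2(ey[1],ey[0])), 'wheel',o-115*ey)
f=lambda p,z:((ray('top',C(*p),z)[:2]-o)@np.array([ex,ey]).T).round(1)
print('housing corners',[f(p,58) for p in [(490,230),(680,293),(645,402),(458,342)]])
print('jaw front',f((310,152),58),f((264,295),58),'back',f((350,160),58))
print('line',f((248,86),22),f((180,312),22),f((213,200),12.5))
print('fence',f((188,75),57),f((125,278),57))
print('jar',ray('top',C(670,65),70), f((670,65),70))
E
```

```text
[[ 590.3   99. ]
 [ 511.9 -166.8]
 [ 416.  -141.4]
 [ 495.9  127.6]]
len 277.08986413484246 280.6086829243318 wid 98.73345528480198 99.17808788913099
origin [513.46023384  13.15300024] ey [0.28381867 0.95887797] 73.5117523993769 wheel [480.82108708 -97.11796647]
housing corners [array([ 23.3, -70.6]), array([  22.9, -155. ]), array([ -25.2, -154.4]), array([-25.6, -72. ])]
jaw front [31.1 11.8] [-32.   11.6] back [33.1 -5.3]
line [51.7 46.1] [-51.3  43.6] [-0.5 45.3]
fence [46.1 70.9] [-43.3  69.4]
jar [ 586.74652916 -134.08333126   70.        ] [ 112.1 -120.4]
```

Emit:
step_arm([
  [-0.0317,-0.0254,0,0,0,0,-1],
  [-0.0317,-0.0254,0,0,0,0,-1],
  [-0.0317,-0.0254,0,0,0,0,-1],
  [-0.0317,-0.0254,0,0,0,0,-1],
  [-0.0317,-0.0254,0,0,0,0,-1],
], force=10)

```text
clock: 0.52
tool_pos: [316.0, 530.3, 208.6]
tcp_rot: [0.137, 0.991, -0.0, -0.0]
force: [0.3, 0.8, -0.0]
finger_gap: 64.1
grip_force: 0.0
```

Emit:
step_arm([
  [-0.0317,-0.0254,0,0,0,0,-1],
  [-0.0317,-0.0254,0,0,0,0,-1],
  [-0.0317,-0.0254,0,0,0,0,-1],
  [-0.0317,-0.0254,0,0,0,0,-1],
  [-0.0317,-0.0254,0,0,0,0,-1],
])

```text
clock: 0.93
tool_pos: [434.0, 365.0, 208.8]
tcp_rot: [0.137, 0.991, -0.0, -0.0]
force: [0.9, -0.1, 0.3]
finger_gap: 30.5
grip_force: 0.0
```

Emit:
step_arm([
  [-0.0317,-0.0254,0,0,0,0,-1],
  [-0.0317,-0.0254,0,0,0,0,-1],
  [-0.0098,-0.0361,0,0,0,0,-1],
  [-0.0098,-0.0361,0,0,0,0,-1],
  [-0.0098,-0.0361,0,0,0,0,-1],
])

```text
clock: 1.35
tool_pos: [479.1, 186.5, 208.6]
tcp_rot: [0.138, 0.99, -0.0, -0.0]
force: [1.3, 0.2, -0.2]
finger_gap: 1.0
grip_force: 0.0
```

Emit:
step_arm([
  [-0.0098,-0.0361,0,0,0,0,-1],
  [-0.0098,-0.0361,0,0,0,0,-1],
  [-0.0098,-0.0361,0,0,0,0,-1],
  [-0.0098,-0.0361,0,0,0,0,-1],
  [-0.0098,-0.0361,0,0,0,0,-1],
])

```text
clock: 1.77
tool_pos: [476.8, -0.3, 208.9]
tcp_rot: [0.137, 0.991, 0.0, -0.0]
force: [1.3, 0.0, 0.4]
finger_gap: 0.8
grip_force: 0.0
```

Emit:
step_arm([
  [-0.0098,-0.0361,0,0,0,0,-1],
  [-0.0098,-0.0361,0,0,0,0,-1],
  [-0.0098,-0.0361,0,0,0,0,-1],
  [0,0,0,0,0,0,-1],
  [0,0,0,0,0,0,-1],
])

```text
clock: 2.18
tool_pos: [475.6, -112.9, 208.8]
tcp_rot: [0.14, 0.99, -0.0, -0.0]
force: [-0.8, -0.3, 0.2]
finger_gap: 0.4
grip_force: 0.0
```

Run:
```python
from h import *
snap('wrist','w0.png'); 
print('wheel top ->',proj('wrist',[480.8,-97.1,88]),'tip',proj('wrist',[475.6,-112.9,187]))
```

```text
wheel top -> [269.04118212 186.77507251] tip [251.12555133 221.26074096]
```

View pics/w0.png

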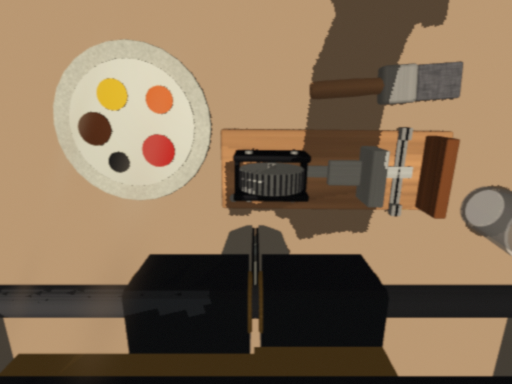

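Emit:
step_arm([
  [0,0,0.03,0,0,0,-1],
  [0,0,0.03,0,0,0,-1],
  [0,0,0.03,0,0,0,-1],
  [0,0,0,0,0,0,-1],
  [0,0,0,0,0,0,-1],
])

```text
clock: 2.65
tool_pos: [475.3, -109.1, 118.2]
tcp_rot: [0.136, 0.991, 0.0, -0.002]
force: [-0.4, 0.1, -0.5]
finger_gap: 0.6
grip_force: 0.0
```

The wrist view shows the wheel centred at about (271,178), close to the predicted (269,187). The closed, narrow fingertips are at (255,230), and nothing is in the way. I'll lower slowly.

Emit:
step_arm([
  [0,0,0.004,0,0,0,-1],
  [0,0,0.003,0,0,0,-1],
  [0,0,0,0,0,0,-1],
  [0,0,0,0,0,0,-1],
])

```text
clock: 2.98
tool_pos: [476.5, -110.6, 112.8]
tcp_rot: [0.137, 0.991, 0.0, 0.001]
force: [0.3, 0.3, 0.2]
finger_gap: 0.3
grip_force: 0.0
```

Emit:
step_arm([
  [0,0,0.002,0,0,0,-1],
  [0,0,0.001,0,0,0,-1],
  [0,0,0,0,0,0,-1],
])

```text
clock: 3.23
tool_pos: [476.1, -110.7, 109.0]
tcp_rot: [0.137, 0.991, 0.0, 0.0]
force: [-0.7, -0.5, 0.0]
finger_gap: 0.5
grip_force: 0.0
```

Emit:
step_arm([
  [0,0,0.001,0,0,0,-1],
  [0,0,0.001,0,0,0,-1],
  [0,0,0,0,0,0,-1],
])

```text
clock: 3.48
tool_pos: [476.0, -110.7, 106.8]
tcp_rot: [0.137, 0.991, -0.0, -0.0]
force: [-0.4, -0.2, -0.4]
finger_gap: 0.6
grip_force: 0.0
```

Emit:
step_arm([
  [0,0,0.001,0,0,0,-1],
  [0,0,0,0,0,0,-1],
])

```text
clock: 3.65
tool_pos: [476.0, -110.7, 105.8]
tcp_rot: [0.137, 0.991, -0.0, -0.0]
force: [-1.2, -0.4, -0.9]
finger_gap: 0.2
grip_force: 0.0
```

Emit:
step_arm([
  [0,0,0.001,0,0,0,-1],
  [0,0,0,0,0,0,-1],
])

```text
clock: 3.82
tool_pos: [476.0, -110.7, 104.8]
tcp_rot: [0.137, 0.991, -0.0, -0.0]
force: [0.3, -0.3, 1.2]
finger_gap: 0.9
grip_force: 0.0
```

Emit:
step_arm([
  [0,0,0.001,0,0,0,-1],
  [0,0,0,0,0,0,-1],
])

```text
clock: 3.98
tool_pos: [476.0, -110.7, 103.8]
tcp_rot: [0.137, 0.991, -0.0, -0.0]
force: [-0.6, -0.8, 0.3]
finger_gap: 0.3
grip_force: 0.0
```

Emit:
step_arm([
  [0,0,-0.008,0,0,0,-1],
  [0,0.014,0,0,0,0,-1],
  [0,0,0,0,0,0,-1],
  [0,0,0,0,0,0,-1],
])

```text
clock: 4.32
tool_pos: [480.2, -96.9, 112.4]
tcp_rot: [0.137, 0.991, 0.0, 0.0]
force: [-0.2, 0.8, 0.6]
finger_gap: 0.4
grip_force: 0.0
```

Emit:
step_arm([
  [0,0,0.001,0,0,0,-1],
  [0,0,0.001,0,0,0,-1],
  [0,0,0,0,0,0,-1],
  [0,0,0,0,0,0,-1],
])

```text
clock: 4.65
tool_pos: [479.7, -97.6, 109.8]
tcp_rot: [0.138, 0.99, -0.0, -0.0]
force: [0.2, 0.5, 0.4]
finger_gap: 0.6
grip_force: 0.0
```

Run:
```python
from h import *
b=env.snapshot('side')[:,:,::-1]; w=env.snapshot('wrist')[:,:,::-1]
s=env.sense(); print(s['tool_pos'],s['force'])
t=s['tool_pos']-[0,0,22]; print('tip proj side',proj('side',t),'wheel top',proj('side',[480.8,-97.1,88]),'wrist tip',proj('wrist',t),proj('wrist',[480.8,-97.1,88]))
cv2.imwrite('pics/s1.png',np.hstack([cv2.resize(b[150:250,250:350],(400,400),interpolation=2),cv2.resize(w[110:270,170:330],(400,400),interpolation=2)]))
```

```text
[479.75644214 -97.49471593 109.85925638] [ 0.85750491  0.66207828 -0.24493272]
tip proj side [320.58563557 188.3520552 ] wheel top [320.07268823 188.29389688] wrist tip [253.72519807 220.68916701] [254.69135358 221.98544929]
```

View pics/s1.png

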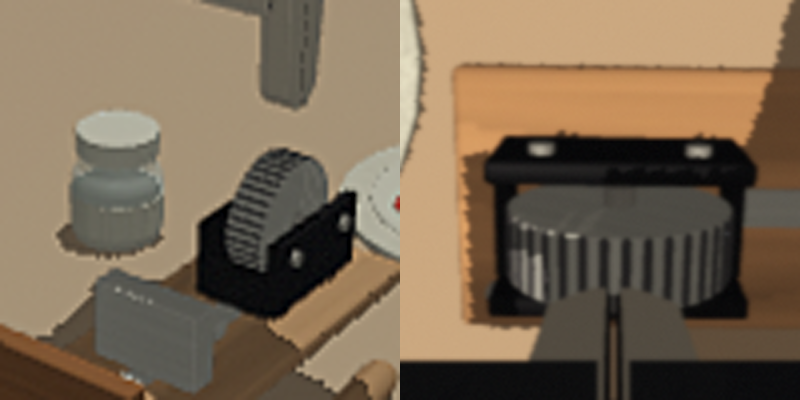

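The side crop shows the fingertip at about px (322,175), clearly above the wheel top at (321,187). I'll work out how long the finger really is.

Run:
```python
from h import *
t=env.sense()['tool_pos']; print(t)
for d in (-30,-20,-10,0,10,22): print(d,proj('side',t-[0,0,d]).round(1),proj('wrist',t-[0,0,d]).round(1))
b=env.snapshot('side')[:,:,::-1]; cv2.imwrite('pics/s2.png',cv2.resize(b[90:230,240:400],(800,700),interpolation=2)[:600])
```

```text
[479.75644214 -97.49471593 109.85925638]
-30 [321.9 166.3] [253.2 255.7]
-20 [321.6 170.7] [253.4 247.3]
-10 [321.4 174.9] [253.5 239.9]
0 [321.1 179.2] [253.6 233.2]
10 [320.9 183.4] [253.6 227.2]
22 [320.6 188.4] [253.7 220.7]
```

View pics/s2.png

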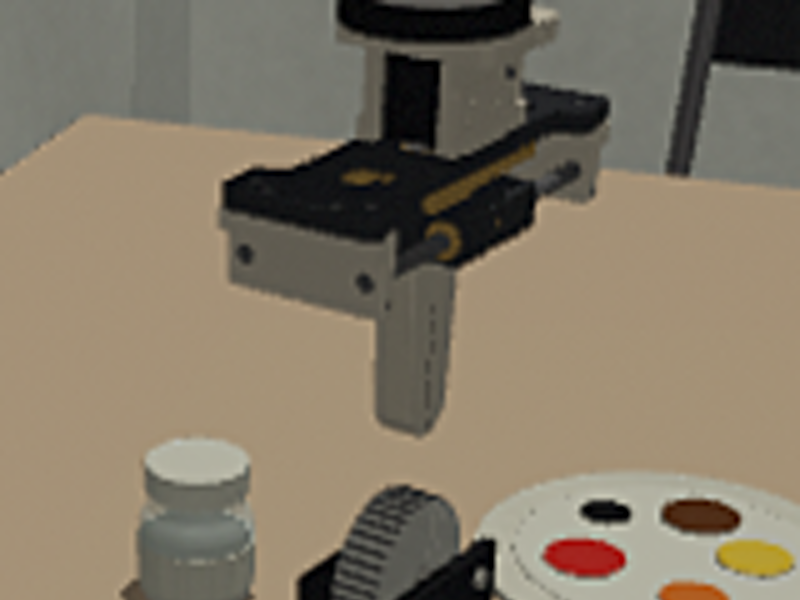

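The tip shows at about (321.6,176.4) and the wheel top at (321,187.4). That is roughly 25 mm of clearance, so the fingertip sits near the TCP height. I'll go down on force feedback.

Emit:
step_arm([
  [0,0,0.007,0,0,0,-1],
  [0,0,0.006,0,0,0,-1],
  [0,0,0.002,0,0,0,-1],
  [0,0,0,0,0,0,-1],
  [0,0,0,0,0,0,-1],
])

```text
clock: 5.22
tool_pos: [479.6, -97.2, 94.6]
tcp_rot: [0.137, 0.991, -0.0, -0.0]
force: [0.4, 1.1, 0.2]
finger_gap: 0.4
grip_force: 0.0
```

Emit:
step_arm([
  [0,0,0.001,0,0,0,-1],
  [0,0,0.001,0,0,0,-1],
  [0,0,0,0,0,0,-1],
])

```text
clock: 5.47
tool_pos: [479.9, -97.3, 92.9]
tcp_rot: [0.137, 0.991, -0.0, 0.0]
force: [0.1, -0.1, 0.6]
finger_gap: 0.5
grip_force: 0.0
```

Emit:
step_arm([
  [0,0,0.001,0,0,0,-1],
  [0,0,0.001,0,0,0,-1],
  [0,0,0,0,0,0,-1],
])

```text
clock: 5.72
tool_pos: [479.8, -97.2, 90.8]
tcp_rot: [0.137, 0.991, 0.0, -0.0]
force: [-0.3, 0.7, 0.1]
finger_gap: 0.3
grip_force: 0.0
```

Emit:
step_arm([
  [0,0,0.001,0,0,0,-1],
  [0,0,0.001,0,0,0,-1],
  [0,0,0,0,0,0,-1],
])

```text
clock: 5.97
tool_pos: [479.8, -97.2, 88.8]
tcp_rot: [0.137, 0.991, -0.0, -0.0]
force: [-0.5, 0.9, -0.0]
finger_gap: 0.2
grip_force: 0.0
```

Emit:
step_arm([
  [0,0,0.001,0,0,0,-1],
  [0,0,0,0,0,0,-1],
])

```text
clock: 6.13
tool_pos: [479.8, -97.2, 87.8]
tcp_rot: [0.137, 0.991, -0.0, -0.0]
force: [0.4, 0.2, -0.6]
finger_gap: 0.5
grip_force: 0.0
```

Emit:
step_arm([
  [0,0,0.001,0,0,0,-1],
  [0,0,0,0,0,0,-1],
])

```text
clock: 6.3
tool_pos: [479.8, -97.2, 86.8]
tcp_rot: [0.137, 0.991, -0.0, -0.0]
force: [-0.2, 0.5, 0.4]
finger_gap: 0.1
grip_force: 0.0
```

Emit:
step_arm([
  [0,0,0.001,0,0,0,-1],
  [0,0,0,0,0,0,-1],
])

```text
clock: 6.47
tool_pos: [479.9, -97.2, 85.8]
tcp_rot: [0.137, 0.991, -0.0, -0.0]
force: [-0.5, -0.1, -0.4]
finger_gap: 0.5
grip_force: 0.0
```

Emit:
step_arm([
  [0,0,0.001,0,0,0,-1],
  [0,0,0,0,0,0,-1],
])

```text
clock: 6.63
tool_pos: [479.8, -97.3, 84.8]
tcp_rot: [0.137, 0.991, -0.0, -0.0]
force: [0.2, 0.3, -0.4]
finger_gap: 0.3
grip_force: 0.0
```

Emit:
step_arm([
  [0,0,0.001,0,0,0,-1],
  [0,0,0,0,0,0,-1],
])

```text
clock: 6.8
tool_pos: [479.8, -97.2, 83.8]
tcp_rot: [0.137, 0.991, -0.0, -0.0]
force: [0.9, 0.6, -0.9]
finger_gap: 0.7
grip_force: 0.0
```

Run:
```python
from h import *
b=env.snapshot('side')[:,:,::-1]; w=env.snapshot('wrist')[:,:,::-1]
cv2.imwrite('pics/s3.png',np.hstack([cv2.resize(b[145:205,290:350],(400,400),interpolation=2),cv2.resize(w[130:250,190:310],(400,400),interpolation=2)]))
for p in ([480.8,-97.1,88],env.sense()['tool_pos']): print(proj('side',p),proj('wrist',p))
```

```text
[320.07268823 188.29389688] [254.18224181 237.21619278]
[320.4241632  190.02147301] [253.5240874  233.21148338]
```

View pics/s3.png

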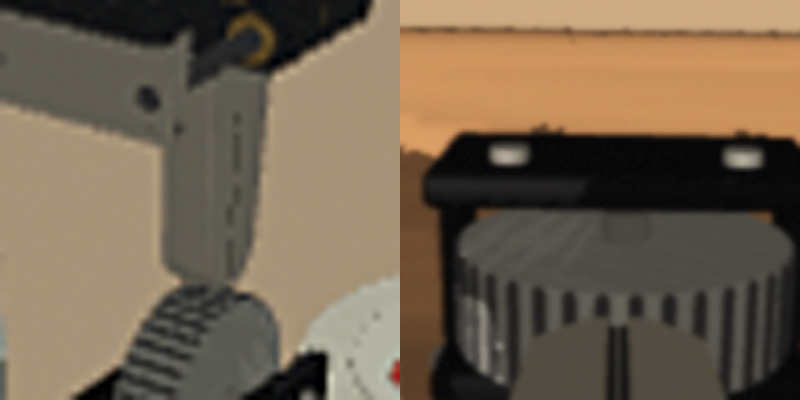

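The fingertip is now just above the wheel top, at about side px (321,188), and centred across the rim. I'll continue in 1 mm steps.

Emit:
step_arm([
  [0,0,0.001,0,0,0,-1],
  [0,0,0,0,0,0,-1],
])

```text
clock: 7.07
tool_pos: [479.8, -97.2, 82.8]
tcp_rot: [0.137, 0.991, -0.0, -0.0]
force: [-0.1, -0.5, -0.5]
finger_gap: 0.1
grip_force: 0.0
```

Emit:
step_arm([
  [0,0,0.001,0,0,0,-1],
  [0,0,0,0,0,0,-1],
])

```text
clock: 7.23
tool_pos: [479.8, -97.2, 81.8]
tcp_rot: [0.137, 0.991, -0.0, -0.0]
force: [0.1, -0.7, 0.5]
finger_gap: 0.3
grip_force: 0.0
```

Emit:
step_arm([
  [0,0,0.001,0,0,0,-1],
  [0,0,0,0,0,0,-1],
])

```text
clock: 7.4
tool_pos: [479.8, -97.2, 80.8]
tcp_rot: [0.137, 0.991, -0.0, -0.0]
force: [0.3, 0.2, -0.5]
finger_gap: 0.7
grip_force: 0.0
```

Emit:
step_arm([
  [0,0,0.001,0,0,0,-1],
  [0,0,0,0,0,0,-1],
])

```text
clock: 7.57
tool_pos: [479.8, -97.2, 79.8]
tcp_rot: [0.137, 0.991, -0.0, -0.0]
force: [0.2, 0.0, -0.7]
finger_gap: 0.7
grip_force: 0.0
```

Run:
```python
from h import *
s=env.sense(); print(s['joint_efforts'].round(2),s['joints'].round(3),s['wrist_torque'].round(2))
b=env.snapshot('side')[:,:,::-1]; w=env.snapshot('top')[:,:,::-1]
cv2.imwrite('pics/s4.png',np.hstack([cv2.resize(b[145:205,290:350],(400,400),interpolation=2),cv2.resize(w[190:290,250:350],(400,400),interpolation=2)]))
```

```text
[ 2.000e-02 -5.695e+01  1.990e+00 -1.108e+01  1.000e-02  5.000e-02
  0.000e+00] [ 0.052  0.532  0.045  2.245 -0.064  0.366  1.446] [-0.01  0.02 -0.02]
```

View pics/s4.png

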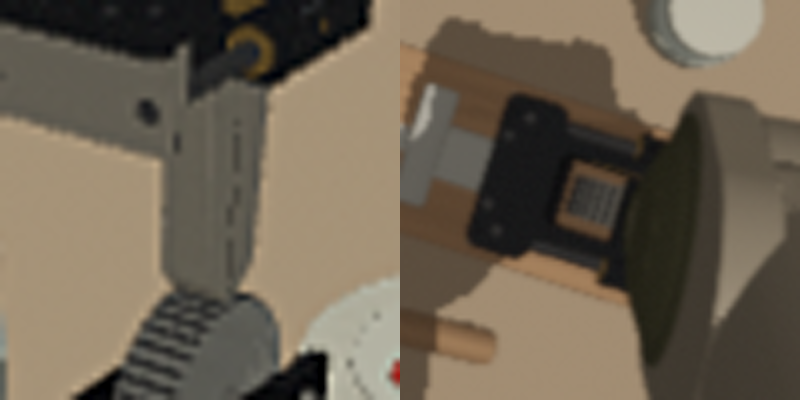

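The tip now shows at about row 189. The edge of the finger facing the camera explains the apparent overlap with the wheel, so contact should be a few mm lower. I'll continue carefully.

Emit:
step_arm([
  [0,0,0.001,0,0,0,-1],
  [0,0,0.001,0,0,0,-1],
  [0,0,0,0,0,0,-1],
])

```text
clock: 7.92
tool_pos: [480.0, -97.3, 78.3]
tcp_rot: [0.138, 0.991, 0.0, 0.0]
force: [-1.7, 0.6, 8.1]
finger_gap: 0.9
grip_force: 4.1
```

Emit:
step_arm([
  [0,0,0.001,0,0,0,-1],
  [0,0,0,0,0,0,-1],
])

```text
clock: 8.08
tool_pos: [480.1, -97.3, 78.1]
tcp_rot: [0.138, 0.99, 0.0, 0.001]
force: [-3.3, 0.1, 20.9]
finger_gap: 0.5
grip_force: 10.4
```

Emit:
step_arm([
  [0,0,0.001,0,0,0,-1],
  [0,0,0,0,0,0,-1],
])

```text
clock: 8.25
tool_pos: [480.2, -97.3, 77.9]
tcp_rot: [0.138, 0.99, 0.0, 0.001]
force: [-5.3, 1.7, 33.9]
finger_gap: 0.7
grip_force: 17.1
```

Contact is at TCP z of about 78.5 mm, with a stiffness of about 13 N/mm. I'll back off to a light press and roll.

Emit:
step_arm([
  [0,0,-0.0021,0,0,0,-1],
  [0,0,0,0,0,0,-1],
  [0,0.003,0,0,0,0,-1],
  [0,0.003,0,0,0,0,-1],
])

```text
clock: 8.58
tool_pos: [481.8, -91.7, 78.3]
tcp_rot: [0.138, 0.99, -0.0, 0.0]
force: [-1.0, -0.7, 8.7]
finger_gap: 0.6
grip_force: 4.8
```

Emit:
step_arm([
  [0,0.003,0,0,0,0,-1],
  [0,0.003,0,0,0,0,-1],
  [0,0,0,0,0,0,-1],
])

```text
clock: 8.83
tool_pos: [483.6, -85.0, 77.9]
tcp_rot: [0.137, 0.991, 0.0, 0.0]
force: [1.6, 0.8, 1.9]
finger_gap: 0.5
grip_force: 1.2
```

```bash
cat >> h.py <<'E'
o=np.array([513.46,13.15]); ey=np.array([.28382,.95888]); ex=np.array([.95888,-.28382])
f=lambda n,uv,z:((ray(n,uv,z)[:2]-o)@np.array([ex,ey]).T).round(1)
E
python3 - <<'E'
from h import *
print(env.sense()['force'])
w=env.snapshot('top')
snap('wrist','w5.png')
cv2.imwrite('pics/s5.png',cv2.resize(w[180:280,195:350,::-1],None,fx=5,fy=5,interpolation=2))
E
```

```text
[1.60965199 0.78116136 1.87221664]
```

View pics/s5.png

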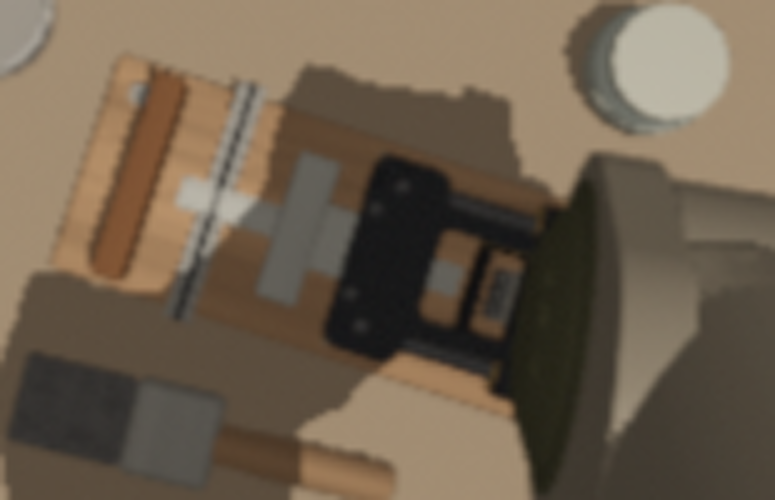

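The jaw's front edge moved from (310,152)–(264,295) to (304,152)–(257,295) in the crop, so rolling works. Next I'll reposition and make longer strokes that follow the rim's arc.

Emit:
step_arm([
  [0,0,-0.008,0,0,0,-1],
  [0,-0.0306,0,0,0,0,-1],
  [0,0,0,0,0,0,-1],
  [0,0,0.007,0,0,0,-1],
  [0,0,0,0,0,0,-1],
])

```text
clock: 9.35
tool_pos: [474.4, -115.1, 78.4]
tcp_rot: [0.138, 0.99, 0.0, -0.0]
force: [-0.4, -0.9, 0.9]
finger_gap: 0.5
grip_force: 0.0
```

Emit:
step_arm([
  [0,0,0.0015,0,0,0,-1],
  [0,0,0.0013,0,0,0,-1],
  [0,0,0,0,0,0,-1],
])

```text
clock: 9.6
tool_pos: [474.8, -114.5, 75.9]
tcp_rot: [0.137, 0.991, 0.0, -0.0]
force: [0.1, -0.5, 0.3]
finger_gap: 0.6
grip_force: 0.0
```

Emit:
step_arm([
  [0,0.004,-0.0007,0,0,0,-1],
  [0,0.004,-0.0006,0,0,0,-1],
  [0,0.004,-0.0003,0,0,0,-1],
])

```text
clock: 9.85
tool_pos: [478.2, -103.1, 78.0]
tcp_rot: [0.137, 0.991, -0.0, 0.0]
force: [-0.8, -0.8, 0.9]
finger_gap: 0.4
grip_force: 0.9
```

Emit:
step_arm([
  [0,0.004,0,0,0,0,-1],
  [0,0.004,0,0,0,0,-1],
  [0,0.004,0,0,0,0,-1],
])

```text
clock: 10.1
tool_pos: [481.7, -91.6, 78.2]
tcp_rot: [0.137, 0.991, -0.0, 0.0]
force: [-0.1, 0.4, 2.0]
finger_gap: 0.7
grip_force: 1.0
```

Emit:
step_arm([
  [0,0.004,0.0002,0,0,0,-1],
  [0,0.004,0.0006,0,0,0,-1],
])

```text
clock: 10.27
tool_pos: [483.8, -83.8, 77.1]
tcp_rot: [0.137, 0.991, 0.0, 0.0]
force: [0.0, -0.9, 1.7]
finger_gap: 0.5
grip_force: 0.5
```

```bash
cat >> h.py <<'E'
def prof(im,x,z,ys,cn='top'):
    P=[proj(cn,[*(o+x*ex+y*ey),z]) for y in ys]; P=np.float32(P)
    return cv2.remap(cv2.cvtColor(im,cv2.COLOR_RGB2GRAY),P[:,:1],P[:,1:],cv2.INTER_LINEAR).ravel().astype(float)
def jaw(im,lo=-12,hi=62):
    ys=np.arange(lo,hi,.5); r=[]
    for x in (-27,-23,-19,19,23,27):
        g=cv2.GaussianBlur(np.diff(cv2.cvtColor(im,cv2.COLOR_RGB2GRAY)[:1].astype(float)),(1,1),0) if 0 else None
        p=prof(im,x,58,ys); d=(p[4:]-p[:-4]); r.append((ys[2:-2][d.argmin()],ys[2:-2][d.argmax()]))
    return r
E
python3 - <<'E'
from h import *
im=cv2.imread('pics/top0.png')[:,:,::-1].copy()
print('start',jaw(im,-15,32))
im=env.snapshot('top'); cv2.imwrite('pics/t6.png',im[:,:,::-1])
print('now',jaw(im,-10,38)); print(env.sense()['tool_pos'])
ys=np.arange(-6,50,2.)
print(prof(im,23,58,ys).astype(int).tolist()); print(prof(im,-23,58,ys).astype(int).tolist())
E
```

```text
start [(np.float64(11.0), np.float64(17.5)), (np.float64(12.0), np.float64(19.0)), (np.float64(11.5), np.float64(18.0)), (np.float64(12.5), np.float64(19.0)), (np.float64(11.5), np.float64(18.5)), (np.float64(12.0), np.float64(19.5))]
now [(np.float64(22.0), np.float64(6.0)), (np.float64(23.0), np.float64(5.5)), (np.float64(22.0), np.float64(36.5)), (np.float64(23.5), np.float64(30.0)), (np.float64(24.5), np.float64(29.5)), (np.float64(22.0), np.float64(29.5))]
[484.00728574 -83.01314964  76.94425101]
[72, 72, 72, 73, 74, 76, 85, 94, 95, 96, 97, 97, 97, 99, 98, 87, 76, 80, 105, 128, 136, 138, 142, 139, 116, 95, 132, 139]
[73, 73, 74, 73, 73, 76, 83, 91, 94, 94, 95, 95, 95, 94, 87, 76, 73, 73, 74, 74, 73, 75, 81, 88, 84, 91, 129, 141]
```

Emit:
step_arm([
  [0,0,-0.008,0,0,0,-1],
  [0,-0.031,0,0,0,0,-1],
  [0,0,0,0,0,0,-1],
  [0,0,0.007,0,0,0,-1],
  [0,0,0.0019,0,0,0,-1],
])

```text
clock: 10.73
tool_pos: [475.0, -114.1, 75.7]
tcp_rot: [0.138, 0.99, 0.0, -0.0]
force: [-0.2, 0.3, 0.3]
finger_gap: 0.5
grip_force: 0.2
```

Emit:
step_arm([
  [0,0,0,0,0,0,-1],
  [0,0.004,-0.0007,0,0,0,-1],
  [0,0.004,-0.0006,0,0,0,-1],
  [0,0.004,-0.0003,0,0,0,-1],
])

```text
clock: 11.07
tool_pos: [478.6, -102.1, 78.2]
tcp_rot: [0.137, 0.991, -0.0, 0.0]
force: [-0.8, -2.6, 8.6]
finger_gap: 0.8
grip_force: 3.8
```

Emit:
step_arm([
  [0,0.004,0,0,0,0,-1],
  [0,0.004,0,0,0,0,-1],
  [0,0.004,0,0,0,0,-1],
])

```text
clock: 11.32
tool_pos: [482.2, -90.0, 78.2]
tcp_rot: [0.137, 0.991, 0.0, 0.0]
force: [0.3, -0.2, 2.4]
finger_gap: 0.5
grip_force: 1.0
```

Emit:
step_arm([
  [0,0.004,0.0004,0,0,0,-1],
  [0,0.003,0.0006,0,0,0,-1],
  [0,0,0,0,0,0,-1],
])

```text
clock: 11.57
tool_pos: [484.0, -83.0, 76.7]
tcp_rot: [0.137, 0.991, 0.0, 0.0]
force: [0.8, 1.5, 1.4]
finger_gap: 0.4
grip_force: 1.3
```

Run:
```python
from h import *
im=env.snapshot('top'); cv2.imwrite('pics/t7.png',im[:,:,::-1])
print('now',[a[0] for a in jaw(im,5,42)]); print(env.sense()['tool_pos'])
```

```text
now [np.float64(33.0), np.float64(34.5), np.float64(33.5), np.float64(34.5), np.float64(34.0), np.float64(33.5)]
[483.92953629 -83.30838477  76.69673175]
```

Emit:
step_arm([
  [0,0,-0.008,0,0,0,-1],
  [0,-0.031,0,0,0,0,-1],
  [0,0,0,0,0,0,-1],
  [0,0,0.007,0,0,0,-1],
  [0,0,0.0016,0,0,0,-1],
])

```text
clock: 12.03
tool_pos: [474.8, -114.2, 75.7]
tcp_rot: [0.138, 0.99, 0.0, -0.0]
force: [-0.2, -0.6, 0.2]
finger_gap: 0.8
grip_force: 0.0
```

Emit:
step_arm([
  [0,0,0,0,0,0,-1],
  [0,0.004,-0.0007,0,0,0,-1],
  [0,0.004,-0.0006,0,0,0,-1],
  [0,0.004,-0.0003,0,0,0,-1],
])

```text
clock: 12.37
tool_pos: [478.5, -102.0, 78.0]
tcp_rot: [0.137, 0.991, 0.0, -0.0]
force: [-0.9, -0.9, 4.3]
finger_gap: 0.2
grip_force: 2.3
```

Emit:
step_arm([
  [0,0.004,0,0,0,0,-1],
  [0,0.004,0,0,0,0,-1],
  [0,0.004,0.0001,0,0,0,-1],
  [0,0,0,0,0,0,-1],
])

```text
clock: 12.7
tool_pos: [482.2, -89.4, 77.9]
tcp_rot: [0.136, 0.991, 0.0, 0.0]
force: [-0.6, 2.4, 4.3]
finger_gap: 0.7
grip_force: 2.1
```

Run:
```python
from h import *
im=env.snapshot('top'); cv2.imwrite('pics/t8.png',im[:,:,::-1])
print('now',[a[0] for a in jaw(im,15,55)]); print(env.sense()['tool_pos'])
ys=np.arange(20,60,2.)
for x in(23,-23): print(prof(im,x,58,ys).astype(int).tolist())
```

```text
now [np.float64(42.0), np.float64(43.0), np.float64(42.0), np.float64(43.0), np.float64(42.5), np.float64(42.0)]
[482.19117238 -89.68056027  77.89790602]
[85, 111, 136, 158, 172, 174, 173, 172, 172, 170, 160, 126, 74, 76, 93, 117, 131, 134, 135, 135]
[74, 73, 79, 100, 136, 164, 173, 174, 174, 172, 164, 134, 76, 75, 90, 113, 132, 137, 136, 137]
```

Run:
```python
from h import *
ys=np.arange(35,56,.5)
for fn in('top0.png','t8.png'):
    im=cv2.imread('pics/'+fn)[:,:,::-1].copy(); r=[]
    for x,z in((-52,22),(-42,12.5),(-36,12.5),(-25,12.5),(25,12.5),(36,12.5),(42,12.5),(52,22)):
        p=prof(im,x,z,ys); i=p.argmin(); w=np.clip(p.min()+25-p,0,None)*(abs(ys-ys[i])<4); r.append((x,round((w*ys).sum()/w.sum(),1),int(p.min())))
    print(fn,r)
im=cv2.imread('pics/top0.png')[:,:,::-1].copy()
for x in(-36,36): print(prof(im,x,12.5,ys[::2]).astype(int).tolist())
for x in (-40,-30,30,40):
    y2=np.arange(60,80,.5); p=prof(im,x,57,y2); d=p[4:]-p[:-4]; print('fence face',x,y2[2:-2][d.argmin()],d.min())
```

```text
top0.png [(-52, np.float64(44.4), 96), (-42, np.float64(44.5), 87), (-36, np.float64(44.6), 94), (-25, np.float64(44.6), 78), (25, np.float64(44.4), 85), (36, np.float64(43.8), 88), (42, np.float64(44.0), 88), (52, np.float64(44.2), 84)]
t8.png [(-52, np.float64(44.3), 55), (-42, np.float64(43.9), 53), (-36, np.float64(43.6), 63), (-25, np.float64(46.6), 73), (25, np.float64(46.2), 72), (36, np.float64(44.0), 91), (42, np.float64(44.0), 101), (52, np.float64(44.2), 97)]
[117, 118, 121, 125, 128, 129, 130, 117, 102, 95, 94, 100, 113, 126, 123, 121, 118, 116, 116, 116, 117]
[119, 120, 122, 124, 126, 123, 118, 108, 95, 88, 99, 112, 121, 128, 128, 125, 122, 120, 119, 119, 119]
fence face -40 68.5 -30.0
fence face -30 69.5 -24.0
fence face 30 69.5 -23.0
fence face 40 68.0 -22.0
```

Emit:
step_arm([
  [0,0.002,0.0001,0,0,0,-1],
  [0,0.002,0.0002,0,0,0,-1],
  [0,0,0,0,0,0,-1],
  [0,0,0,0,0,0,-1],
])

```text
clock: 13.08
tool_pos: [483.0, -86.8, 77.4]
tcp_rot: [0.137, 0.991, 0.0, 0.0]
force: [0.8, 1.2, 4.5]
finger_gap: 0.5
grip_force: 2.4
```

Emit:
step_arm([
  [0,0,-0.02,0,0,0,-1],
  [0,0,-0.04,0,0,0,-1],
  [0,0,-0.04,0,0,0,-1],
  [0,0,-0.04,0,0,0,-1],
  [0,0,-0.03,0,0,0,-1],
])

```text
clock: 13.5
tool_pos: [482.6, -87.6, 250.1]
tcp_rot: [0.138, 0.99, -0.0, 0.001]
force: [1.3, 0.3, -0.7]
finger_gap: 0.3
grip_force: 0.0
```

Emit:
step_arm([
  [0.03,0.025,-0.01,0,0,0,-1],
  [0.03,0.025,-0.01,0,0,0,-1],
  [0,0.04,0,0,0,0,-1],
  [0,0.04,0,0,0,0,-1],
  [0,0,0,0,0,0,-1],
])

```text
clock: 13.92
tool_pos: [461.8, 61.2, 267.8]
tcp_rot: [0.134, 0.991, 0.002, 0.001]
force: [0.3, 0.8, 0.4]
finger_gap: 0.2
grip_force: 0.0
```

Emit:
step_arm([
  [0,0,0,0,0,0,-1],
  [0,0,0,0,0,0,-1],
  [0,0,0,0,0,0,-1],
])

```text
clock: 14.17
tool_pos: [459.9, 52.7, 267.0]
tcp_rot: [0.138, 0.99, -0.0, -0.0]
force: [-0.6, -0.0, -0.4]
finger_gap: 0.4
grip_force: 0.0
```

Run:
```python
from h import *
s=env.sense(); print(s['tool_pos'])
w=env.snapshot('wrist'); cv2.imwrite('pics/w9.png',w[:,:,::-1])
im=env.snapshot('top'); cv2.imwrite('pics/t9.png',im[:,:,::-1])
print('top jaw',[a[0] for a in jaw(im,35,55)])
J=proj('wrist',[*(o+44*ey),30]); print(J, 'cam',env.camera_model('wrist')['world_from_camera'][:3,3] if hasattr(env.camera_model('wrist')['world_from_camera'],'shape') else '')
np.savez('cmw.npz',**{k:np.array(v) for k,v in env.camera_model('wrist').items() if k in('mtx','world_from_camera')})
x,y=int(J[0]),int(J[1]); x=np.clip(x,100,412); y=np.clip(y,75,309)
print(x,y); cv2.imwrite('pics/w9c.png',cv2.resize(w[y-75:y+75,x-100:x+100,::-1],(800,600),interpolation=2))
```

```text
[459.85185914  52.73601435 266.96872631]
top jaw [np.float64(36.0), np.float64(36.0), np.float64(42.0), np.float64(43.5), np.float64(42.5), np.float64(44.0)]
[269.13479348 208.76089322] cam [388.81512178  74.30968692 443.5685189 ]
269 208
```

View pics/w9c.png

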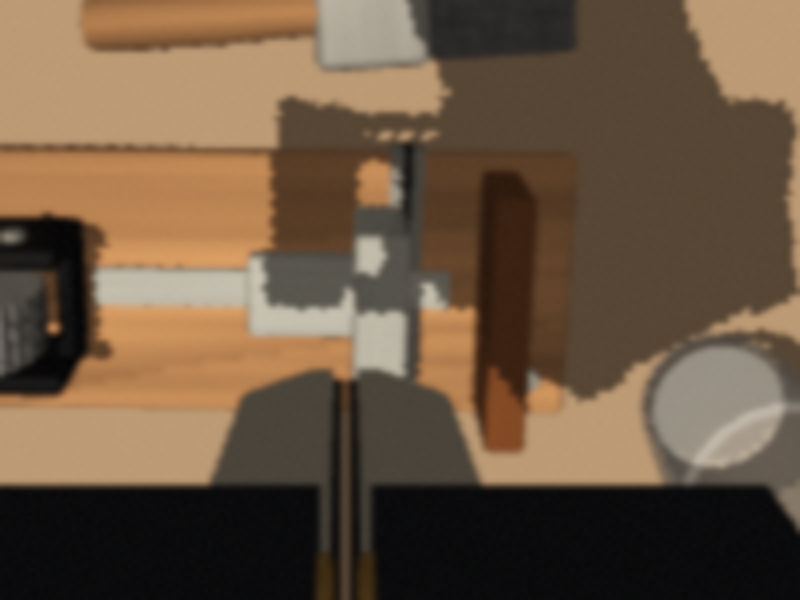

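Run:
```python
from h import *
W=lambda u,v:(169+u/4-.375,133+v/4-.375)
print('line',f('wrist',W(408,150),22),f('wrist',W(408,185),12.5),'jaw',f('wrist',W(407,360),58),f('wrist',W(410,240),58),'fence',f('wrist',W(485,435),57),f('wrist',W(483,200),57))
g=cv2.cvtColor(cv2.imread('pics/w9.png'),cv2.COLOR_BGR2GRAY)
for v in (171,175,179,205,216,220,224): print(v,g[v,250:282].tolist())
c=cv2.imread('pics/t9.png')[:,:,::-1].copy(); ys=np.arange(30,56,1.)
for x in(-28,-24,-20,20,24,28): print(x,prof(c,x,58,ys).astype(int).tolist())
for x,z in((-42,12.5),(42,12.5)): print(x,prof(c,x,z,ys).astype(int).tolist())
```

```text
line [-54.1  45.3] [-39.5  46. ] jaw [10.2 44.7] [-31.4  44.7] fence [37.7 72. ] [-44.8  68.1]
171 [61, 63, 61, 63, 63, 63, 63, 63, 63, 63, 63, 65, 65, 64, 63, 63, 62, 63, 62, 53, 35, 27, 47, 63, 65, 65, 63, 64, 63, 62, 63, 63]
175 [69, 68, 68, 69, 69, 69, 68, 74, 96, 129, 148, 151, 153, 152, 152, 147, 133, 123, 103, 64, 30, 28, 49, 65, 68, 69, 69, 70, 70, 70, 70, 68]
179 [66, 64, 67, 66, 65, 66, 66, 71, 92, 124, 143, 147, 148, 147, 147, 148, 149, 140, 112, 69, 32, 30, 50, 64, 67, 66, 65, 67, 67, 67, 67, 66]
205 [86, 87, 86, 88, 103, 137, 137, 106, 84, 80, 83, 81, 82, 83, 83, 83, 83, 83, 83, 82, 83, 85, 89, 95, 122, 166, 183, 160, 118, 94, 87, 81]
216 [167, 166, 166, 168, 170, 168, 159, 158, 172, 182, 184, 184, 185, 185, 184, 183, 183, 182, 180, 166, 125, 83, 68, 80, 113, 137, 146, 147, 148, 148, 146, 146]
220 [146, 149, 150, 151, 151, 149, 145, 155, 173, 183, 183, 183, 184, 185, 183, 183, 183, 184, 180, 162, 119, 78, 68, 87, 123, 143, 148, 148, 149, 149, 148, 147]
224 [135, 135, 140, 145, 146, 141, 136, 148, 163, 166, 166, 166, 166, 168, 173, 178, 182, 183, 178, 150, 102, 72, 73, 98
[... 308 characters left out ...]
 89, 89, 89, 88, 85, 78, 71, 67, 63, 68, 73, 75, 76, 75, 74, 74, 73, 73, 73]
20 [165, 165, 165, 164, 164, 164, 164, 163, 162, 161, 159, 152, 139, 121, 98, 75, 75, 76, 83, 94, 106, 118, 127, 130, 131, 131]
24 [164, 165, 165, 165, 165, 164, 164, 163, 163, 162, 158, 149, 136, 113, 89, 78, 72, 74, 78, 86, 98, 108, 116, 123, 124, 125]
28 [160, 159, 159, 159, 159, 159, 158, 157, 156, 156, 151, 147, 131, 112, 94, 77, 73, 76, 81, 93, 103, 112, 122, 123, 124, 125]
-42 [76, 75, 75, 74, 73, 72, 72, 71, 70, 69, 68, 67, 66, 65, 64, 64, 63, 62, 60, 59, 57, 55, 52, 48, 44, 40]
42 [128, 128, 128, 128, 128, 127, 127, 128, 131, 133, 132, 129, 115, 99, 96, 103, 113, 125, 137, 130, 122, 116, 112, 112, 118, 124]
```

The last wrist crop shows the jaw front edge at about column 407 and the line at about 408. Both cameras put the jaw within about 1 mm of the line. The finger is clear, so I'm handing in.

```bash
python3 -c "
from workcell import env
print(env.close_job())"
```

```text
the job is handed in; nothing more can be done
None
```

I rolled the wheel until the jaw's front face stood within about 1 mm of the gauge line in both the top and wrist cameras. I then lifted the finger clear and handed the job in; no verdict came back.

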